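Open the vacuum valve one turn and start the pump

ROBOT

A 7-joint arm with a two-finger parallel gripper is mounted at the origin on the work surface. World frame = base frame: x ahead of the robot, y to its left, z up, the work surface at z = 0. Lengths are in m, angles in rad, forces in N, time in s.
With the tool pointing down it reaches from about 0.425 to 0.95 m from the base axis. Payload 16.7 kg.
Tool frame: the origin (TCP) lies on the centre line of the jaws, within the pads' length; the fingertips stand manip.nose_length ahead of it and the grasp point (between the pads) lies 11 mm behind it (manip.nose_length is the distance from the TCP to the fingertips, in m); z points along the fingers, y is the line along which they close (so a half turn about z gives the same grasp; the last joint's range is limited). The gripper opens to 94 mm and grips with 3 to 60 N. Pads are 16 mm wide; open, the fingers measure 119 mm over their backs; the gripper's body (75 mm by 177 mm) begins 78 mm behind the grasp point.
Start: joints at [-1.488, 0.426, 0.074, 1.606, -0.034, 1.111, -0.067], TCP at [0.156, 0.657, 0.213] pointing down, gripper open.
Joint ranges: [-2.85, 2.85], [-0.5, 2.14], [-1.23, 1.37], [0.21, 2.46], [-1.02, 4.16], [0.16, 2.05], [-2.73, 2.73]. Speed limits (rad/s): [1.89, 1.89, 2.39, 2.39, 3.01, 3.01, 3.01].

INTERFACE

Orientations are given as a rotation vector (axis times angle).
In Python, from workcell import manip gives the robot as it stands.
- The arm moves only by the shell command python3 -m inch 'ROWS' [FORCE]. ROWS is JSON, a list of rows, each a list of 3 entries, a list of its own where there are three numbers: the opening, from 0 (shut) to 1 (fully open), then the shift along the world's x, y, z in mm, then the turn, a rotation vector about the world's x, y, z in degrees. A call has 1 to 8 rows; each row shifts and turns the commanded pose from where the row before left it; what a row does not reach is not made up. A row lasts 1/8 s, in which the tool goes at most 62.5 mm and 10.7 degrees, less where a joint would pass 70% of its speed; a pose out of reach is approached as far as the arm can. A call is refused whole if a number of a shift passes 62.5 or a number of a turn 10.7, either way. A call with a gripper value outside its range is refused whole. The fingers move at their own pace and stop on an object; FORCE is the grip in N (left out, the last holds). Time passes only in rows, so rows that do not move let the fingers close. It gives the time, the measured TCP pose, the force, the opening and the grip force at its end, in the units of the state.
- manip.state(): the state, without advancing time (a new reading comes with each control period).
- manip.snapshot(name): name is "side" or "top"; returns a dict with "img" (400x640x3 uint8, red, green, blue), "depth" (400x640 float32, m along the optical axis (not along the pixel's ray), 0 where there is no reading), "intrinsics" (3x3 intrinsics, pixels), "position" and "attitude" of the camera in the world. Camera axes: x right, y down, z forward; pixel columns grow to the right and rows downward; lengths in m; the calibration is good to about 2 mm. A picture is of the moment at which its call begins.
- manip.hand_in(): hands the job in; it is judged then, once.
The state is a dict: "time_s": time; "q": joint angles; "joint_vel": joint speeds; "effort": joint torques, N m; "tcp_pos": TCP position; "ee_rot": TCP orientation; "ft_force": force on the tool from outside, world axes, zero at the start; "wrist_torque": the same for the moment, N m; "grip_width": opening from 0.0 (shut) to 1.0 (fully open); "grip_force": force on a finger pad.
Only numpy, scipy, OpenCV 4.12 (cv2) and the standard library are available. Lean on these libraries where they do the work, as an engineer would, in place of code of your own. Each camera call takes 0.05 s, during which the arm holds its last target. There are 200 camera calls.

TASK

Open the vacuum line valve by exactly one full turn anticlockwise (seen from above): push its hand wheel round by the upright handle with your fingertips, without gripping it, until the handle is back at the fixed pointer it started from, and no farther. Then press the small start button on the pump's control station right down and let it come back up. Leave the big stop button, and everything else on the table, alone.

Things in the scene. Friction and masses are not known exactly. Their poses are not given: they have to be found in the camera images.
- wheel (a joint): angle of the valve's hand wheel in rad: 0 at the start with the handle at the fixed pointer, growing anticlockwise seen from above, 6.283 after one turn. Stiff: it takes about 3 to 5 N at the handle to push it, and it stays where it is left; there is no spring and no stop at one turn. A bright 12 mm stem in the hub rises 10 mm per turn
- wheel_centre (a point): point on the wheel's vertical axis, in the middle of the rim's thickness. The bare metal wheel lies level, rim 150 mm across its centre line and 14 mm thick, three spokes, hub 38 mm across; rim top is 7 mm above this point, hub top and stem at most 30 mm above it. The valve is fixed to the table and stands about 105 mm high below the wheel, at any yaw
- handle_mid (a point): centre of the upright wooden handle (mid-height of its grip) at the end of one spoke, 75 mm from the wheel's axis: a round cylinder 22 mm in diameter, 55 mm tall, turning with the wheel and not about itself; its top is 28 mm above this point, the rim top 30 mm below it
- pointer_tip (a point): top end of the fixed brass pointer on the valve body, 99 mm from the wheel's axis, just outside the rim and level with it (its top 11 mm below the grip's lower end); it marks where the handle starts and must come back to. It does not turn with the wheel
- start_top (a point): centre of the top face of the start button, the smaller of two grey round buttons (24 mm across) on a flat aluminium box 85 x 170 x 55 mm fixed to the table at any yaw; the buttons point straight up, 85 mm apart
- start (a joint): travel of the start button in m: 0 up, 0.006 right down, which takes 4 N; it springs back
- stop_top (a point): centre of the top face of the stop button, the larger one (46 mm across) on the same box; not to be pressed
- stop (a joint): travel of the stop button in m: 0 up, 0.006 right down
- cup: white open mixing cup, 72 mm across, 85 mm tall, standing loose between the valve and the control station; origin at the centre of its underside
- tape: loose cardboard tape core (ring) 90 mm across, 36 mm high, lying flat between the valve and the control station; origin at the centre of its underside
- hardener: loose white jar, 60 mm across, 120 mm tall, black cap, behind the work; origin at the centre of its underside
- solvent: loose white bottle, 68 mm across, 190 mm tall, at the far left of the work; origin at the centre of its underside
- brush: loose laminating brush lying flat behind the work
- core: loose plywood offcut 160 x 90 x 30 mm lying flat at the robot's left; origin at the centre of its underside
- spatula: loose spatula lying flat at the robot's right

How it is judged:
On the way, in this order (a step that is already met when the one before it is completed fails the run):
1. the hand wheel has been pushed one full turn anticlockwise and stands still (value of joint wheel between 6.083 and 6.483 rad and velocity of joint wheel between -0.1 and 0.1 rad/s), for 0.2 s.
2. the start button is pressed right down (value of joint start above 0.0045 m).
At the end, for the whole second after the job is handed in: the wheel stands still one turn (6.283 rad) anticlockwise from its start, within 0.2 rad; the start button has been pressed after that and is up again; stop is up; no loose thing has moved more than 30 mm (value of joint wheel between 6.083 and 6.483 rad and value of joint each of start, stop below 0.0015 m and velocity of joint wheel between -0.05 and 0.05 rad/s and distance of each of cup, tape, hardener, solvent, brush, core, spatula from where it was at the start of the episode below 0.03 m); the robot touches nothing.
It fails at once if the wheel was pushed more than 0.4 rad past one turn, or more than 0.3 rad the wrong way (value of joint wheel above 6.683 rad or value of joint wheel below -0.3 rad).
It fails at once if start was pressed before the valve was opened (value of joint start above 0.003 m and value of joint wheel below 6.033 rad).
It fails at once if the stop button was pressed (value of joint stop above 0.003 m).
It fails at once if the wheel was gripped or forced: fingers on it with more than 35 N (contact force between the fingers and wheel above 35 N).
It fails at once if a loose thing was lifted, carried or knocked away (more than 30 mm) (distance of any of cup, tape, hardener, solvent, brush, core, spatula from where it was at the start of the episode above 0.03 m).
It also fails if it takes over 69 s, if anything falls off the work surface, if the arm or the gripper's body presses on something with over 40 N, if the wrist force passes 120 N, or if a joint passes its speed limit or range.

## Working session

There is one attempt and no reset: what is moved stays moved. The work goes in short steps, Python scripts to look and compute and a shell command to move; the robot and the scene stay as the last step left them, time stands still between calls to the robot, and variables do not carry over. Pictures are saved under pics/ and viewed, at most 10 in all, crops included, and the job is handed in when it is done.

```bash
mkdir -p pics; ls; cat > h.py <<'E'
import numpy as np,cv2
from workcell import manip
from scipy.spatial.transform import Rotation as R
def snap(n):
    s=manip.snapshot(n); s['K']=np.array(s['intrinsics']); s['p']=np.array(s['position']); a=np.array(s['attitude'])
    s['R']=a if a.shape==(3,3) else R.from_rotvec(a).as_matrix() if a.size==3 else R.from_quat(a).as_matrix()
    s['bgr']=s['img'][:,:,::-1].copy(); return s
def cloud(s):
    v,u=np.mgrid[0:400,0:640]; d=s['depth']; K=s['K']
    c=np.stack([(u-K[0,2])/K[0,0]*d,(v-K[1,2])/K[1,1]*d,d],-1)
    w=c@s['R'].T+s['p']; w[d==0]=np.nan; return w
def ray(s,u,v,z):
    d=s['R']@np.linalg.inv(s['K'])@[u,v,1]; return s['p']+d*(z-s['p'][2])/d[2]
E
python3 - <<'E'
from h import *
for n in('top','side'):
    s=snap(n); cv2.imwrite(f'pics/{n}0.png',s['bgr']); np.savez(f'{n}0.npz',**{k:s[k] for k in('img','depth','K','p','R')})
    print(n,s['attitude'],s['p'],s['R'].round(3).tolist(),s['K'].round(1).tolist())
print(manip.nose_length,manip.state())
E
```

```text
pics
top [-2.18111326  2.15844244 -0.11133229] [0.39659424 0.03602529 1.95699775] [[0.01, -0.995, 0.101], [-1.0, -0.01, -0.001], [0.002, -0.101, -0.995]] [[515.5, 0.0, 313.7], [0.0, 515.5, 206.5], [0.0, 0.0, 1.0]]
side [-0.60056739  2.59743649 -1.22981946] [0.25559473 0.72504802 0.74709407] [[-0.896, -0.273, 0.35], [-0.444, 0.57, -0.692], [-0.011, -0.775, -0.632]] [[367.5, 0.0, 319.5], [0.0, 367.5, 201.0], [0.0, 0.0, 1.0]]
0.008 {'time_s': 0.1, 'q': array([-1.48752278,  0.42668989,  0.07385439,  1.60652275, -0.03408445,
        1.11080963, -0.0670905 ]), 'joint_vel': array([ 0.000881  , -0.00127139,  0.00074794, -0.00142661,  0.00033308,
        0.00306061,  0.00061311]), 'effort': array([ 8.55699152e-03, -9.37457800e+01,  3.67705621e+00, -4.55039191e+01,
       -4.87322733e-02,  1.67748425e-02,  4.36190339e-05]), 'tcp_pos': array([0.15565061, 0.65641578, 0.21284099]), 'ee_rot': array([-3.64835164e-01, -3.12029755e+00,  1.83747259e-03]), 'ft_force': array([-0.45282033, -0.72705391,  0.0106059 ]), 'wrist_torque': array([0.01144538, 0.00920071, 0.00301205]), 'grip_force': 0.0, 'grip_width': 1.005980153773721}
```

View pics/top0.png

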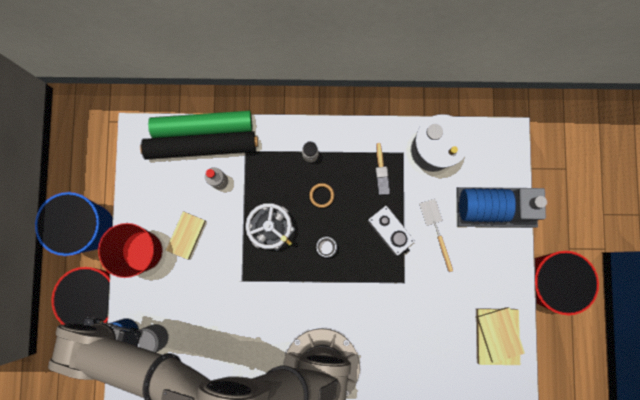

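View pics/side0.png

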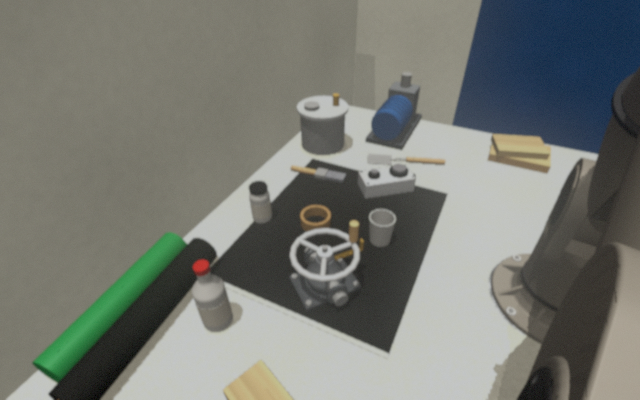

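The top view shows the wheel at about (269,227) with its handle at about (285,238), and the station at (391,230) with start at (384,221) and stop at (400,239). The side view shows the wheel at (325,255), the handle at (354,232), and the start and stop buttons at (374,174) and (399,170).

```bash
cat > m.py <<'E'
from h import *
def load(n): return dict(np.load(n+'0.npz'))
t,sd=load('top'),load('side')
def circ(P):
    A=np.c_[2*P[:,:2],np.ones(len(P))]; x=np.linalg.lstsq(A,(P[:,:2]**2).sum(1),rcond=None)[0]; return x[0],x[1],np.sqrt(x[2]+x[0]**2+x[1]**2)
for n,s in(('top',t),('side',sd)):
    w=cloud(s); s['w']=w; W=w.reshape(-1,3)
    g=ray(t,269,227,.11)
    near=np.hypot(W[:,0]-g[0],W[:,1]-g[1])<.12
    P=W[near&(W[:,2]>.09)]
    print(n,'hist',np.histogram(P[:,2],bins=np.arange(.09,.2,.005)))
    rim=P[(P[:,2]>.10)&(P[:,2]<.125)]; 
    for _ in range(5):
        c=circ(rim); r=np.hypot(rim[:,0]-c[0],rim[:,1]-c[1]); rim=rim[(abs(r-.075)<.015)] if abs(c[2]-.075)<.02 else rim[r>.055]
    print('rim',c,len(rim),np.median(rim[:,2]),np.percentile(rim[:,2],90))
    H=P[P[:,2]>.14]; print('handle',len(H),H.mean(0) if len(H) else 0,H.max(0) if len(H) else 0)
    b=ray(t,391,230,.055); B=W[(np.hypot(W[:,0]-b[0],W[:,1]-b[1])<.12)&(W[:,2]>.045)]
    print('box hist',np.histogram(B[:,2],bins=np.arange(.045,.12,.005)))
for p in((384,221),(400,239)): print('btn top',ray(t,*p,.065))
for p in((374,174),(399,170)): print('btn side',ray(sd,*p,.065))
c=cv2.resize(t['img'][180:270,235:425,::-1],None,fx=4,fy=4,interpolation=2); cv2.imwrite('pics/c0.png',c)
c=cv2.resize(sd['img'][140:310,270:450,::-1],None,fx=3.5,fy=3.5,interpolation=2); cv2.imwrite('pics/c1.png',c)
E
python3 m.py
```

```text
top hist (array([ 12,  14,   9,  42, 174, 287, 159,  38,   7,   0,   0,   2,   0,
         0,   0,   1,   9,  13,   7,   1,   0,   0]), array([0.09 , 0.095, 0.1  , 0.105, 0.11 , 0.115, 0.12 , 0.125, 0.13 ,
       0.135, 0.14 , 0.145, 0.15 , 0.155, 0.16 , 0.165, 0.17 , 0.175,
       0.18 , 0.185, 0.19 , 0.195, 0.2  ]))
rim (np.float64(0.5132885155107546), np.float64(0.19774783462601256), np.float64(0.07408388371621906)) 475 0.11675373663367083 0.12232635076511386
handle 33 [0.46667833 0.13827473 0.17516739] [0.47770248 0.14687497 0.18501626]
box hist (array([142, 299, 227, 106,  88,  72,  65,  26,   2,   2,   0,   0,   0,
         0]), array([0.045, 0.05 , 0.055, 0.06 , 0.065, 0.07 , 0.075, 0.08 , 0.085,
       0.09 , 0.095, 0.1  , 0.105, 0.11 , 0.115]))
side hist (array([  50,   56,   12,   80,  336, 1022,   84,   24,   28,   16,   15,
         15,   12,   17,   19,   11,   23,   41,    0,    0,    0,    0]), array([0.09 , 0.095, 0.1  , 0.105, 0.11 , 0.115, 0.12 , 0.125, 0.13 ,
       0.135, 0.14 , 0.145, 0.15 , 0.155, 0.16 , 0.165, 0.17 , 0.175,
       0.18 , 0.185, 0.19 , 0.195, 0.2  ]))
rim (np.float64(0.5102588223623316), np.float64(0.2013809152913462), np.float64(0.07375051015531855)) 1092 0.11703011934840157 0.1193488722037166
handle 153 [0.4636389  0.14431854 0.16342559] [0.47583648 0.15114774 0.17819547]
box hist (array([ 94, 439,  74,  76,  65,  78,  52,   0,   0,   0,   0,   0,   0,
         0]), array([0.045, 0.05 , 0.055, 0.06 , 0.065, 0.07 , 0.075, 0.08 , 0.085,
       0.09 , 0.095, 0.1  , 0.105, 0.11 , 0.115]))
btn top [ 0.5382422  -0.22426071  0.065     ]
btn top [ 0.47270075 -0.28270771  0.065     ]
btn side [ 0.53657658 -0.22071063  0.065     ]
btn side [ 0.47082519 -0.27711798  0.065     ]
```

```bash
python3 -c "
import cv2,numpy as np
a=cv2.imread('pics/c0.png');b=cv2.imread('pics/c1.png');b=cv2.resize(b,None,fx=.38,fy=.38)if 0 else b
print(a.shape,b.shape)"
```

```text
(360, 760, 3) (595, 630, 3)
```

View pics/c0.png

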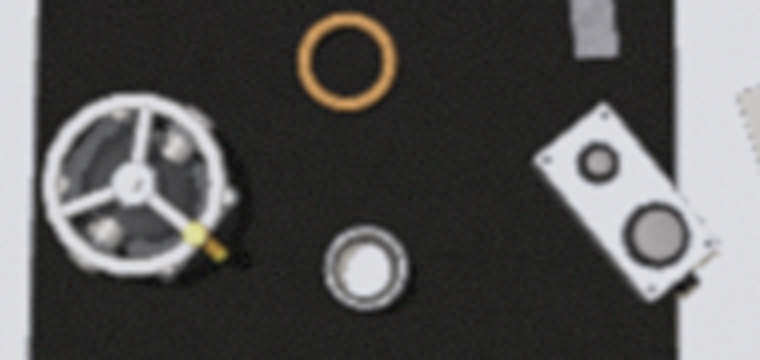

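View pics/c1.png

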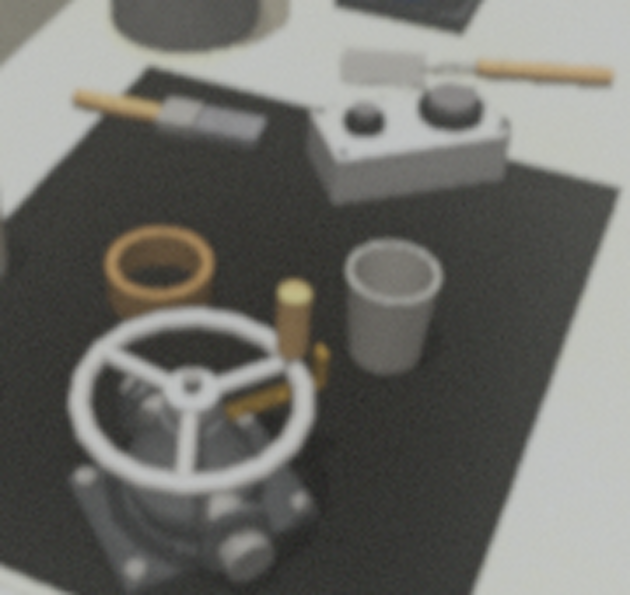

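Wheel centre is about (0.512, 0.1995, 0.112), with rim top at 0.119. The handle is at about (0.465, 0.141), top 0.177, at −129° and 75 mm radius, which matches the sizes given. I'll push with shut fingers at a fixed orientation, tips at z≈0.14, starting from the clockwise side near (0.444, 0.169).

```bash
python3 -m inch '[[0,[20,-36,3],[0,0,0]],[0,[24,-40,0],[0,0,0]],[0,[24,-40,0],[0,0,0]],[0,[24,-40,0],[0,0,0]],[0,[24,-40,0],[0,0,0]],[0,[24,-40,0],[0,0,0]],[0,[24,-40,0],[0,0,0]],[0,[24,-40,0],[0,0,0]]]' 10
```

```text
time_s: 1.1
tcp_pos: [0.3443, 0.3392, 0.2164]
ee_rot: [-0.365, -3.12, 0.0]
ft_force: [0.0, 0.2, 0.4]
grip_width: 0.18
grip_force: 0.0
```

```bash
python3 - <<'E'
from h import *
t=dict(np.load('top0.npz'));sd=dict(np.load('side0.npz'))
for n,s in(('top',t),('side',sd)):
    W=cloud(s).reshape(-1,3)
    for nm,c,r in(('start',(.537,-.222),.012),('stop',(.471,-.279),.02)):
        m=np.hypot(W[:,0]-c[0],W[:,1]-c[1])<r; m&=W[:,2]>.03
        print(n,nm,m.sum(),np.percentile(W[m,2],[10,25,50,75,90,100]).round(4))
E
```

```text
top start 36 [0.0651 0.0684 0.0757 0.0796 0.0831 0.0912]
top stop 91 [0.0692 0.0728 0.0763 0.0792 0.0815 0.0858]
side start 42 [0.066  0.0692 0.0724 0.0751 0.0757 0.0776]
side stop 71 [0.0725 0.074  0.075  0.0758 0.0764 0.0776]
```

Position tracks well. Continue to the push start point, then go down beside the handle.

```bash
python3 -m inch '[[0,[24,-42,0],[0,0,0]],[0,[24,-42,0],[0,0,0]],[0,[24,-42,0],[0,0,0]],[0,[24,-42,0],[0,0,0]],[0,[0,0,0],[0,0,0]],[0,[0,0,-34],[0,0,0]],[0,[0,0,-34],[0,0,0]],[0,[0,0,0],[0,0,0]]]'
python3 - <<'E'
from h import *
s=snap('side'); a=s['bgr'][150:320,250:450]; cv2.imwrite('pics/s1.png',cv2.resize(a,None,fx=3,fy=3))
p=manip.state()['tcp_pos']; c=np.array([.512,.1995]); v=p[:2]-c
print(p,np.hypot(*v),np.degrees(np.arctan2(v[1],v[0])))
a0=np.degrees(np.arctan2(v[1],v[0]))
q=p[:2]*1000; pts=[]
for k in range(1,49):
    th=np.radians(-156+7.5*k); n=(c+.075*np.array([np.cos(th),np.sin(th)]))*1000; d=np.round(n-q).astype(int); q=q+d; pts.append(d.tolist()+[0])
    if k%8==0: print(-156+7.5*k,pts,q.round()); pts=[]
E
```

```text
time_s: 2.1
tcp_pos: [0.4382, 0.1725, 0.1468]
ee_rot: [-0.364, -3.117, 0.005]
ft_force: [0.6, -0.3, 1.0]
grip_width: 0.007
grip_force: 0.0
[0.43911628 0.17286354 0.1482915 ] 0.07759856943524487 -159.92440754429518
-96.0 [[9, -13, 0], [6, -8, 0], [6, -7, 0], [8, -6, 0], [8, -5, 0], [9, -4, 0], [9, -3, 0], [10, -2, 0]] [504. 125.]
-36.0 [[10, 0, 0], [10, 1, 0], [9, 2, 0], [9, 3, 0], [9, 5, 0], [8, 5, 0], [7, 7, 0], [7, 8, 0]] [573. 156.]
24.0 [[5, 8, 0], [4, 9, 0], [3, 9, 0], [1, 10, 0], [1, 10, 0], [-1, 9, 0], [-2, 10, 0], [-4, 9, 0]] [580. 230.]
84.0 [[-4, 9, 0], [-6, 8, 0], [-6, 7, 0], [-8, 6, 0], [-8, 6, 0], [-9, 4, 0], [-10, 3, 0], [-9, 1, 0]] [520. 274.]
144.0 [[-10, 1, 0], [-10, -1, 0], [-9, -2, 0], [-10, -4, 0], [-8, -4, 0], [-8, -6, 0], [-8, -7, 0], [-6, -7, 0]] [451. 244.]
204.0 [[-5, -9, 0], [-4, -8, 0], [-3, -10, 0], [-2, -10, 0], [0, -9, 0], [1, -10, 0], [2, -10, 0], [3, -9, 0]] [443. 169.]
```

View pics/s1.png

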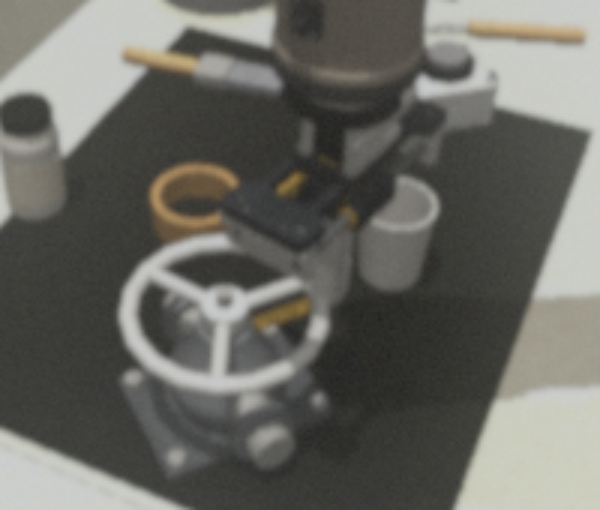

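The shut fingers stand over the rim on the clockwise side of the handle, around crop (330,270), with the handle hidden behind them and nothing touched. I'll push round now, gently on the first contact.

```bash
python3 -m inch '[[0,[5,-6,0],[0,0,0]],[0,[5,-7,0],[0,0,0]],[0,[5,-8,0],[0,0,0]],[0,[6,-7,0],[0,0,0]],[0,[8,-6,0],[0,0,0]],[0,[8,-5,0],[0,0,0]],[0,[9,-4,0],[0,0,0]],[0,[9,-3,0],[0,0,0]]]'
python3 - <<'E'
from h import *
p=manip.state()['tcp_pos']; c=np.array([.512,.1995]); v=p[:2]-c
print(p,np.hypot(*v),np.degrees(np.arctan2(v[1],v[0])),manip.state()['ft_force'])
s=snap('side'); a=s['bgr'][150:320,250:450]; cv2.imwrite('pics/s2.png',cv2.resize(a,None,fx=3,fy=3))
E
```

```text
time_s: 3.15
tcp_pos: [0.4952, 0.1266, 0.1483]
ee_rot: [-0.365, -3.12, 0.0]
ft_force: [-3.4, 3.6, 0.5]
grip_width: 0.003
grip_force: 2.2
[0.49519292 0.12657967 0.14831642] 0.07483215977335313 -102.9791826796785 [-3.39986703  3.60720258  0.48658101]
```

View pics/s2.png

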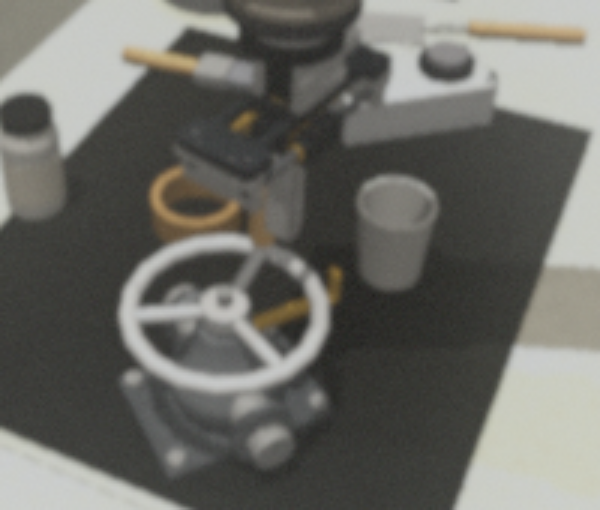

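The handle at crop (262,225) moves ahead of the fingers, off the pointer at (335,285). The force is a steady 5 N, so I continue in 10° steps.

```bash
python3 -m inch '[[0,[13,-2,0],[0,0,0]],[0,[13,0,0],[0,0,0]],[0,[13,3,0],[0,0,0]],[0,[12,5,0],[0,0,0]],[0,[11,7,0],[0,0,0]],[0,[10,9,0],[0,0,0]],[0,[8,10,0],[0,0,0]],[0,[6,12,0],[0,0,0]]]'
cat > w.py <<'E'
from h import *
st=manip.state();p=st['tcp_pos']; c=np.array([.512,.1995]); v=p[:2]-c; a=np.degrees(np.arctan2(v[1],v[0]))
print(p.round(4),np.hypot(*v).round(4),a.round(1),st['ft_force'].round(1),'q',st['q'].round(2))
q=p[:2]*1000
for k in range(1,9):
    th=np.radians(a+10*k); n=(c+.075*np.array([np.cos(th),np.sin(th)]))*1000; d=np.round(n-q).astype(int); q=q+d; print(d.tolist(),end=' ')
E
python3 w.py
```

```text
time_s: 4.2
tcp_pos: [0.581, 0.1705, 0.1483]
ee_rot: [-0.366, -3.12, 0.001]
ft_force: [-3.9, -4.5, 0.6]
grip_width: 0.006
grip_force: 2.2
[0.581  0.1705 0.1483] 0.0749 -22.8 [-3.9 -4.5  0.6] q [-0.72  0.4   0.42  1.85 -0.2   0.93  1.13]
[4, 12] [2, 13] [-1, 13] [-2, 13] [-5, 12] [-7, 11] [-9, 10] [-10, 8]
```

```bash
python3 -m inch '[[0,[4,12,0],[0,0,0]],[0,[2,13,0],[0,0,0]],[0,[-1,13,0],[0,0,0]],[0,[-2,13,0],[0,0,0]],[0,[-5,12,0],[0,0,0]],[0,[-7,11,0],[0,0,0]],[0,[-9,10,0],[0,0,0]],[0,[-10,8,0],[0,0,0]]]'; python3 w.py
```

```text
time_s: 5.2
tcp_pos: [0.5522, 0.2634, 0.1486]
ee_rot: [0.365, 3.12, 0.0]
ft_force: [2.8, -2.9, 0.3]
grip_width: 0.007
grip_force: 1.7
[0.5522 0.2634 0.1486] 0.0755 57.8 [ 2.8 -2.9  0.3] q [-0.86  0.41  0.39  1.83 -0.19  0.94  0.96]
[-12, 6] [-12, 3] [-13, 2] [-13, -1] [-13, -2] [-12, -6] [-11, -7] [-10, -9]
```

```bash
python3 -m inch '[[0,[-12,6,0],[0,0,0]],[0,[-12,3,0],[0,0,0]],[0,[-13,2,0],[0,0,0]],[0,[-13,-1,0],[0,0,0]],[0,[-13,-2,0],[0,0,0]],[0,[-12,-6,0],[0,0,0]],[0,[-11,-7,0],[0,0,0]],[0,[-10,-9,0],[0,0,0]]]'; python3 w.py
python3 - <<'E'
from h import *
s=snap('side'); a=s['bgr'][150:320,250:450]; cv2.imwrite('pics/s3.png',cv2.resize(a,None,fx=3,fy=3))
E
```

```text
time_s: 6.2
tcp_pos: [0.4559, 0.249, 0.1486]
ee_rot: [0.364, 3.12, 0.001]
ft_force: [3.1, 2.2, 0.2]
grip_width: 0.005
grip_force: 1.6
[0.4559 0.249  0.1486] 0.0748 138.6 [3.1 2.2 0.2] q [-0.96  0.26  0.4   2.04 -0.13  0.87  0.85]
[-8, -10] [-6, -12] [-3, -13] [-2, -13] [1, -13] [3, -12] [5, -12] [7, -11]
```

View pics/s3.png

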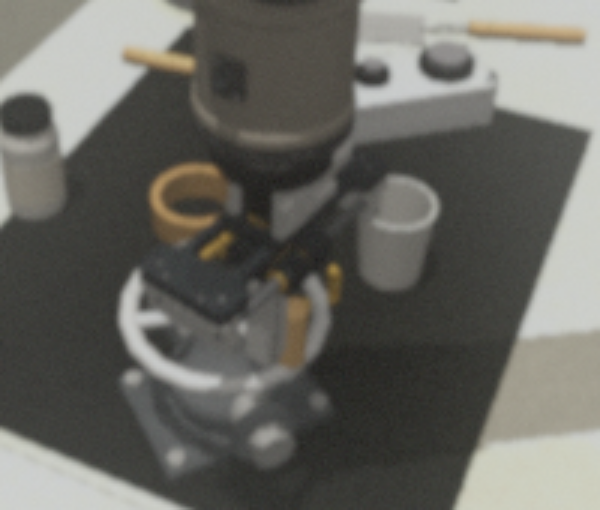

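The handle at crop (295,330) leads the fingers, with about 75° left to the pointer at (335,280). I'll go 50° more, then measure.

```bash
python3 -m inch '[[0,[-8,-10,0],[0,0,0]],[0,[-6,-12,0],[0,0,0]],[0,[-3,-13,0],[0,0,0]],[0,[-2,-13,0],[0,0,0]],[0,[1,-13,0],[0,0,0]],[0,[0,0,0],[0,0,0]]]'; python3 w.py
cat > hm.py <<'E'
from h import *
c=np.array([.512,.1995])
s0=dict(np.load('side0.npz'))
for n in('side','top'):
    s=snap(n); 
    for nm,q in((('ref',dict(np.load(n+'0.npz'))),('now',s))):
        hsv=cv2.cvtColor(q['img'],cv2.COLOR_RGB2HSV); W=cloud(q)
        m=(hsv[...,0]>10)&(hsv[...,0]<35)&(hsv[...,1]>70)&(hsv[...,2]>60)&(W[...,2]>.13)&(W[...,2]<.182)&(np.hypot(W[...,0]-c[0],W[...,1]-c[1])<.1)
        P=W[m]
        if len(P): 
            p=np.median(P,0); print(n,nm,m.sum(),p.round(4),np.degrees(np.arctan2(p[1]-c[1],p[0]-c[0])).round(1))
    cv2.imwrite(f'pics/{n}_now.png',s['bgr'])
E
python3 hm.py
```

```text
time_s: 7.0
tcp_pos: [0.4383, 0.1863, 0.1484]
ee_rot: [-0.367, -3.119, 0.001]
ft_force: [0.6, -0.5, 0.2]
grip_width: 0.007
grip_force: 0.0
[0.4383 0.1863 0.1484] 0.0749 -169.9 [ 0.6 -0.5  0.2] q [-0.92  0.19  0.43  2.13 -0.1   0.85  0.91]
[3, -13] [6, -11] [7, -11] [10, -9] [10, -8] [12, -5] [13, -4] [13, -1] side ref 174 [0.4627 0.1458 0.1615] -132.6
top ref 17 [0.4675 0.1362 0.1754] -125.1
```

```bash
python3 -m inch '[[0,[3,-10,0],[0,0,0]],[0,[5,-9,0],[0,0,0]],[0,[3,-5,0],[0,0,0]],[0,[0,0,0],[0,0,0]]]'; python3 w.py; echo; python3 -m inch '[[0,[-12,16,0],[0,0,0]],[0,[-20,20,20],[0,0,0]],[0,[-10,40,40],[0,0,0]],[0,[0,50,20],[0,0,0]],[0,[0,50,0],[0,0,0]],[0,[0,50,0],[0,0,0]],[0,[0,0,0],[0,0,0]]]'; python3 hm.py
python3 - <<'E'
import cv2
a=cv2.imread('pics/side_now.png')[150:320,250:450];b=cv2.imread('pics/top_now.png')[180:280,230:330]
import numpy as np
a=cv2.resize(a,(470,400));b=cv2.resize(b,(330,400)[:1]+(330,));o=np.zeros((400,800,3),np.uint8);o[:,:470]=a;o[:330,470:]=b;cv2.imwrite('pics/n1.png',o)
E
```

```text
time_s: 7.6
tcp_pos: [0.4499, 0.1629, 0.1484]
ee_rot: [-0.367, -3.12, 0.001]
ft_force: [-0.0, 0.6, 0.2]
grip_width: 0.004
grip_force: 0.0
[0.4499 0.1629 0.1484] 0.0721 -149.5 [-0.   0.6  0.2] q [-0.88  0.19  0.44  2.12 -0.11  0.85  0.97]
[5, -12] [9, -9] [11, -8] [12, -5] [13, -3] [13, -1] [13, 1] [12, 3] 
time_s: 8.48
tcp_pos: [0.4066, 0.3929, 0.2276]
ee_rot: [-0.358, -3.121, 0.002]
ft_force: [-0.1, -0.8, 0.4]
grip_width: 0.005
grip_force: 0.0
side ref 174 [0.4627 0.1458 0.1615] -132.6
top ref 17 [0.4675 0.1362 0.1754] -125.1
top now 23 [0.4641 0.1378 0.1736] -127.9
```

View pics/n1.png

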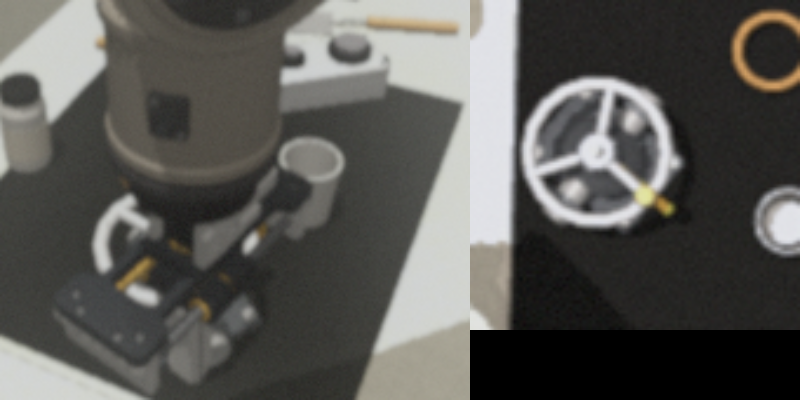

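The top view shows the handle (645,195) back in line with the pointer (668,210). I'll check the angle precisely against the reference with handle-top pixels and a ray cast at z=0.177.

```bash
python3 - <<'E'
from h import *
c=np.array([.512,.1995])
for nm,s in(('ref',dict(np.load('top0.npz'))),('now',snap('top'))):
    hsv=cv2.cvtColor(s['img'],cv2.COLOR_RGB2HSV).astype(int); b=np.zeros((400,640),bool); b[228:250,275:300]=1
    w=(b&(hsv[...,1]>55)&(hsv[...,2]>150)&(hsv[...,0]>22))*1.; v,u=np.nonzero(w)
    p=ray(s,u.mean(),v.mean(),.177); print(nm,len(u),u.mean(),v.mean(),p.round(4),np.degrees(np.arctan2(p[1]-c[1],p[0]-c[0])).round(1))
t=dict(np.load('top0.npz')); sd=dict(np.load('side0.npz'))
for q,n,ps in((t,'top',((384,221),(400,239))),(sd,'side',((374,174),(399,170)))):
    g=cv2.cvtColor(q['img'],cv2.COLOR_RGB2HSV)
    for p in ps: print(n,ray(q,*p,.075).round(4))
# crop-based: c0.png start (598,161)/4, stop (657,235)/4
for x,y in((598,161),(657,235)): print('c0',ray(t,235+x/4-.4,180+y/4-.4,.075).round(4))
for x,y in((365,114),(452,99)): print('c1',ray(sd,270+x/3.5-.4,140+y/3.5-.4,.075).round(4))
E
```

```text
ref 26 283.88461538461536 238.03846153846155 [0.4673 0.1367 0.177 ] -125.4
now 30 283.0 239.03333333333333 [0.4639 0.1397 0.177 ] -128.8
top [ 0.5375 -0.2229  0.075 ]
top [ 0.4723 -0.281   0.075 ]
side [ 0.5325 -0.2068  0.075 ]
side [ 0.4677 -0.2624  0.075 ]
c0 [ 0.5417 -0.2233  0.075 ]
c0 [ 0.4746 -0.2768  0.075 ]
c1 [ 0.5362 -0.2163  0.075 ]
c1 [ 0.472  -0.2738  0.075 ]
```

The wheel is about 3° short of one turn (≈6.22 rad, tolerance 0.2), so I leave it. Next is the start button, estimated at (0.539, −0.220), top z 0.075, with the buttons measured 86 mm apart.

```bash
python3 -m inch '[[0,[11,-51,0],[0,0,0]],[0,[11,-51,0],[0,0,0]],[0,[11,-51,0],[0,0,0]],[0,[11,-51,0],[0,0,0]],[0,[11,-51,0],[0,0,0]],[0,[11,-51,0],[0,0,0]],[0,[11,-51,0],[0,0,0]],[0,[11,-51,0],[0,0,0]]]'; python3 -m inch '[[0,[11,-51,0],[0,0,0]],[0,[11,-51,0],[0,0,0]],[0,[11,-51,0],[0,0,0]],[0,[11,-51,0],[0,0,0]],[0,[0,0,-40],[0,0,0]],[0,[0,0,-40],[0,0,0]],[0,[0,0,-20],[0,0,0]],[0,[0,0,0],[0,0,0]]]'
python3 - <<'E'
from h import *
s=snap('side'); a=s['bgr'][120:230,300:460]; cv2.imwrite('pics/b1.png',cv2.resize(a,None,fx=4,fy=4))
p=manip.state()['tcp_pos'].copy();print(p); 
for q in (p-[0,0,.008],np.array([.539,-.22,.075])):
    x=s['K']@s['R'].T@(q-s['p']); x/=x[2]; print((x[0]-300)*4,(x[1]-120)*4)
E
```

```text
time_s: 9.62
tcp_pos: [0.4951, -0.0211, 0.2288]
ee_rot: [0.367, 3.12, 0.001]
ft_force: [1.1, 0.4, -0.5]
grip_width: 0.007
grip_force: 0.0
time_s: 10.62
tcp_pos: [0.5388, -0.2226, 0.1281]
ee_rot: [-0.366, -3.119, -0.0]
ft_force: [-0.0, -0.1, 0.8]
grip_width: 0.008
grip_force: 0.0
[ 0.53957243 -0.22271082  0.12914521]
299.16411233728945 154.7772324832299
293.85899401794904 205.45545153715216
```

View pics/b1.png

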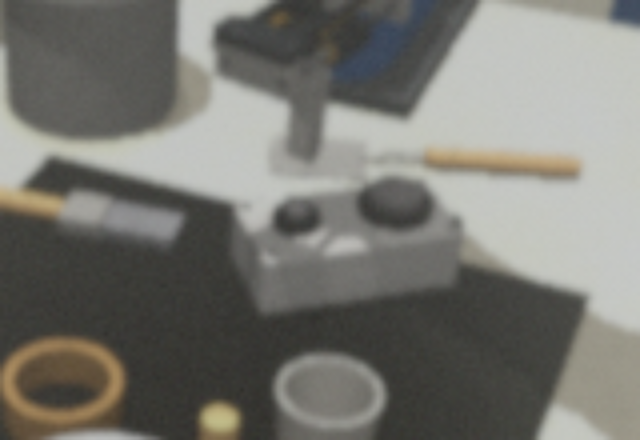

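The fingertips at (305,155) are right above the start button at (297,208), clear of the stop button at (397,198). I'll go down to just above it, then press.

```bash
python3 -m inch '[[0,[0,2,-20],[0,0,0]],[0,[0,0,-16],[0,0,0]],[0,[0,0,-4],[0,0,0]],[0,[0,0,-3],[0,0,0]],[0,[0,0,0],[0,0,0]]]'; python3 -m inch '[[0,[0,0,-3],[0,0,0]],[0,[0,0,-2],[0,0,0]],[0,[0,0,0],[0,0,0]]]'
```

```text
time_s: 11.3
tcp_pos: [0.5398, -0.2204, 0.0856]
ee_rot: [0.365, 3.12, -0.0]
ft_force: [0.6, 0.1, -0.1]
grip_width: 0.01
grip_force: 0.0
time_s: 11.68
tcp_pos: [0.54, -0.2205, 0.0806]
ee_rot: [0.365, 3.12, -0.0]
ft_force: [0.9, -1.0, 2.5]
grip_width: 0.002
grip_force: 1.6
```

Contact at tip z≈0.073 (2.5 N). Press on until it bottoms.

```bash
python3 -m inch '[[0,[0,0,-2],[0,0,0]],[0,[0,0,-2],[0,0,0]],[0,[0,0,0],[0,0,0]]]';python3 -m inch '[[0,[0,0,-1],[0,0,0]],[0,[0,0,0],[0,0,0]]]'; python3 -m inch '[[0,[0,0,-1],[0,0,0]],[0,[0,0,0],[0,0,0]]]'
```

```text
time_s: 12.05
tcp_pos: [0.5403, -0.2205, 0.0784]
ee_rot: [0.365, 3.119, 0.002]
ft_force: [-11.0, 4.2, 41.5]
grip_width: 0.008
grip_force: 20.9
time_s: 12.3
tcp_pos: [0.5404, -0.2205, 0.0781]
ee_rot: [0.366, 3.118, 0.002]
ft_force: [-13.8, 7.1, 55.9]
grip_width: 0.008
grip_force: 27.7
time_s: 12.55
tcp_pos: [0.5405, -0.2205, 0.0778]
ee_rot: [0.366, 3.118, 0.003]
ft_force: [-18.9, 8.8, 69.0]
grip_width: 0.006
grip_force: 34.7
```

The button is at its hard stop: force jumped at about 6 mm below the estimated free top. Retreat and check.

```bash
python3 -m inch '[[0,[0,0,3],[0,0,0]],[0,[0,0,3],[0,0,0]],[0,[0,0,20],[0,0,0]],[0,[0,0,50],[0,0,0]],[0,[0,0,50],[0,0,0]],[0,[-20,40,0],[0,0,0]],[0,[-20,40,0],[0,0,0]],[0,[0,0,0],[0,0,0]]]'
python3 - <<'E'
from h import *
s=snap('side');t=snap('top');o=np.zeros((400,800,3),np.uint8)
o[:,:480]=cv2.resize(s['bgr'],(480,300))[0:300].shape and cv2.copyMakeBorder(cv2.resize(s['bgr'],(480,300)),0,100,0,0,0)
o[:,480:]=cv2.resize(t['bgr'][130:290,240:440],(320,400))[:, :]
cv2.imwrite('pics/end.png',o)
W=cloud(s).reshape(-1,3);m=(np.hypot(W[:,0]-.539,W[:,1]+.22)<.012)&(W[:,2]>.03)&(W[:,2]<.1)
print(m.sum(),np.percentile(W[m,2],[50,75,90,100]).round(4),'before .0724 .0751 .0757 .0776')
c=np.array([.512,.1995]);hsv=cv2.cvtColor(t['img'],cv2.COLOR_RGB2HSV).astype(int); b=np.zeros((400,640),bool); b[228:250,275:300]=1
v,u=np.nonzero(b&(hsv[...,1]>55)&(hsv[...,2]>150)&(hsv[...,0]>22)); p=ray(t,u.mean(),v.mean(),.177); print(len(u),np.degrees(np.arctan2(p[1]-c[1],p[0]-c[0])))
print(manip.state()['ft_force'])
E
```

```text
time_s: 13.55
tcp_pos: [0.4987, -0.1374, 0.2012]
ee_rot: [-0.359, -3.121, -0.003]
ft_force: [0.4, -0.9, -0.2]
grip_width: 0.004
grip_force: 0.0
41 [0.0715 0.0747 0.0758 0.0765] before .0724 .0751 .0757 .0776
30 -128.82720708429022
[-0.38752308 -0.56461232  0.9230711 ]
```

View pics/end.png

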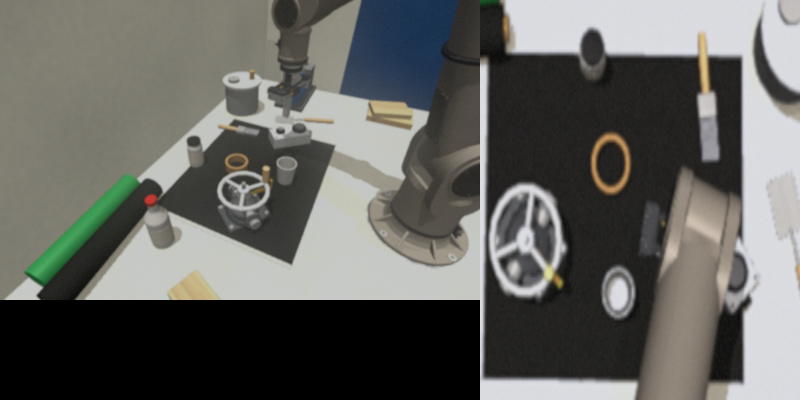

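The handle (550,272) is at the pointer, the start button is back up at its old height, all loose things are where they were, and the arm is clear. Handing in.

```bash
python3 -c "from workcell import manip; print(manip.hand_in())"
```

```text
the job is handed in; nothing more can be done
None
```

I opened the valve one turn (about 6.22 rad by camera, within the 0.2 rad tolerance), pressed the start button to its stop and let it come back up, left everything else alone, and handed the job in (no verdict was returned).

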